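Slide the flat gauge under the keg clamp beam

TASK

Check the keg clamp's setting: push the thin blue gauge (red knob) along the table, nose first, through the mouth and under the low clamp beam until its nose rests against the stop behind the beam, and leave it lying there. Only push it with the fingers: it stays flat on the table and is never lifted or tipped. Leave the other loose things where they are.

Things in the scene. Friction and masses are not known exactly. Their poses are not given: they have to be found in the camera images.
- gauge: the gauge to push, loose, about 0.3 kg: blue plate 150 mm long (own x), 60 mm wide (own y), 12 mm thick, flat on the table; origin at the centre of its underside, z up. Its +x end is the nose (white band). A red ball knob, 22 mm across, stands 53 mm from the origin towards the tail (-x); its top is 43 mm above the table, too tall to pass under the beam
- gauge_nose (a point): middle of the gauge's nose edge, at its underside (75 mm from the gauge's origin along its +x); axes as the gauge
- fixture: steel clamp-beam fixture, bolted down; origin on the table at the middle of the mouth of its passage; own x points into the passage, y across it, z up. The beam (white pad below, disc and cone on top) spans x 0 to 60 mm and is 122 mm wide; underside 15.5 mm, top 41.5 mm above the table (cone to 55 mm)
- mouth (a point): middle of the passage's mouth, on the table, axes as the fixture. The passage is 74 mm wide between the beam's legs, its floor the bare table; at the mouth two low wings, 14 mm tall, flare outwards to about x -32 mm, y +-70 mm
- stop_face (a point): foot of the face of the stop, a black block 26 mm tall with a yellow top that closes the far end of the passage, 90 mm from the mouth (30 mm beyond the beam); axes as the fixture. With its nose here the gauge's tail end stands 60 mm out of the mouth
- thick_gauge: bystander, loose: thick steel gauge with a black knob, same outline as the blue one but 22 mm thick; origin at its underside
- collar: bystander, loose: steel collar ring, 72 mm across, 34 mm tall; origin at its underside
- fitting: bystander, loose: steel keg fitting with a blue top, 52 mm across, 62 mm tall; origin at its underside
- grease_jar: bystander, loose: yellow jar with a white cap, 64 mm across, 70 mm tall; origin at its underside
- wrench: bystander, loose: steel wrench lying flat, about 170 mm long
- brush: bystander, loose: small brush lying flat, wooden handle
- keg_cap: bystander, loose: orange plastic cap, 60 mm across, 14 mm tall; origin at its underside
Not all that is in view belongs to the job. Several things have the shape of the gauge; the one meant has the colours described above.

How it is judged:
By the outcome, as a careful person would: the job done as asked, in the order asked, and still so for the second after the job is handed in, with the robot touching nothing.
It also fails if it takes over 64 s, if anything falls off the work surface, if the arm or the gripper's body presses on something with over 40 N, if the wrist force passes 120 N, or if a joint passes its speed limit or range.

ROBOT

A 7-joint arm with a two-finger parallel gripper is mounted at the origin on the work surface. World frame = base frame: x ahead of the robot, y to its left, z up, the work surface at z = 0. Lengths are in mm, angles in rad, forces in N, time in s.
With the tool pointing down it reaches from about 350 to 900 mm from the base axis. Payload 19.9 kg.
Tool frame: the origin (TCP) lies at the very end of the fingers, on their centre line; the grasp point (between the pads) lies 19 mm behind it; z points along the fingers, y is the line along which they close (so a half turn about z gives the same grasp; the last joint's range is limited). The gripper opens to 85 mm and grips with 20 to 120 N. Pads are 22 mm wide; open, the fingers measure 114 mm over their backs; the gripper's body (76 mm by 85 mm) begins 54 mm behind the grasp point. The pads swing forward as they close: fully open they stand 13 mm farther back than shut.
Start: joints at [1.246, 0.417, -0.01, 1.614, 0.005, 1.111, -0.053], TCP at [174.999, -599.981, 231.26] pointing down, gripper open.
Joint ranges: [-2.81, 2.81], [-0.39, 2.02], [-1.27, 1.25], [0.06, 2.57], [-1.19, 4.33], [0.19, 2], [-2.82, 2.82]. Speed limits (rad/s): [1.89, 1.89, 2.39, 2.39, 3.01, 3.01, 3.01].

INTERFACE

Orientations are given as [roll, pitch, yaw] about the fixed x, y, z axes, in that order (R = Rz(yaw) Ry(pitch) Rx(roll)).
In Python, from plant import sense, grab_frame, sign_off, spot_in, silhouettes gives the robot as it stands. The module is installed in compiled form; this text tells all that it offers.
- The arm moves only by the shell command python3 -m jog 'ROWS'. ROWS is JSON, a list of rows, each a list of 7 numbers: the shift along the tool's x, y, z normalised to -1 to 1, where 1 is 60 cm, then the turn, a rotation vector about the tool's x, y, z normalised to -1 to 1, where 1 is 120 degrees, then the opening, from 0 (shut) to 1 (fully open). In form: [[dx, dy, dz, rx, ry, rz, jaw], ...]. A call has 1 to 8 rows; each row is the pose to reach, as a shift and turn from the pose commanded when the call began, along the tool's axes at that moment; what a row does not reach only later rows make up. A row lasts 1/12 s, in which the tool goes at most 41.7 mm and 7.16 degrees, less where a joint would pass 70% of its speed; a pose out of reach is approached as far as the arm can. A call with a number of a shift or a turn outside -1 to 1 is refused whole. A call with a gripper value outside its range is refused whole. The fingers move at their own pace and stop on an object; the grip force is fixed at half the most. Time passes only in rows, so rows that repeat a pose let the fingers close. It gives the time, the measured TCP pose, the force, the opening and the grip force at its end, in the units of the state.
- sense(): the state, without advancing time (a new reading comes with each control period).
- grab_frame(name): name is "side" or "top" or "wrist"; returns a dict with "img" (480x640x3 uint8, blue, green, red), "mtx" (3x3 intrinsics, pixels), "rvec" (rotation vector, rad) and "tvec" (3), from world to camera coordinates, as OpenCV has them. Camera axes: x right, y down, z forward; pixel columns grow to the right and rows downward; lengths in mm; the calibration is good to about 2 mm. A picture is of the moment at which its call begins. There is no depth.
- sign_off(): hands the job in; it is judged then, once.
Trained networks look in the newest picture that a camera, given by its name, has taken for a name from the list of things; names that differ only in an ending like _2 or _b are one class to them, and where a whole thing is asked for, a point or a joint stands for the part that bears it (a point fixed in the world has none). Each returns a list of dicts, best first, with "conf" (0 to 1); they miss things now and then, are a little off and sometimes report something else, mostly with a low value. They report only what shows in the picture. A call takes as long as a camera call. They do not tell look-alikes from the thing itself.
- spot_in(camera, thing): "extent" ([left, top, right, bottom] in pixels, round what is visible of it).
- silhouettes(camera, thing): "region" (480x640 bool, what is visible of it) and "extent" ([left, top, right, bottom] in pixels, round what is visible of it).
The state is a dict: "time": time; "joint_pos": joint angles; "joint_velocities": joint speeds; "tau": joint torques, N m; "tool_pos": TCP position; "ee_rot": TCP orientation; "ft_force": force on the tool from outside, world axes, zero at the start; "wrist_torque": the same for the moment, N m; "grip_width": finger opening in mm; "finger_force": force on a finger pad.
Only numpy, scipy, OpenCV 4.12 (cv2) and the standard library are available. Lean on these libraries where they do the work, as an engineer would, in place of code of your own. Each camera call takes 0.05 s, during which the arm holds its last target. There are 200 camera calls.

## Working session

There is one attempt and no reset: what is moved stays moved. The work goes in short steps, Python scripts to look and compute and a shell command to move; the robot and the scene stay as the last step left them, time stands still between calls to the robot, and variables do not carry over. Pictures are saved under pics/ and viewed, at most 10 in all, crops included, and the job is handed in when it is done.

```bash
mkdir -p pics
python3 - <<'E'
from plant import *
import cv2,numpy as np
for n in("top","side"):
    f=grab_frame(n);cv2.imwrite(f"pics/{n}0.png",f["img"])
    print(n,f["mtx"].tolist(),f["rvec"],f["tvec"])
    for t in("gauge","fixture","thick_gauge"):
        print(t,[(round(d["conf"],2),np.round(d["extent"]).tolist()) for d in spot_in(n,t)])
s=sense();print(s)
E
```

```text
top [[444.49688068109896, 0.0, 319.86619025586947], [0.0, 444.49688068109896, 238.805540441161], [0.0, 0.0, 1.0]] [ 2.15415026 -2.18676039  0.04302269] [-11.50063698 580.95879618 982.29986038]
gauge [(0.76, [314.0, 212.0, 385.0, 263.0]), (0.72, [294.0, 284.0, 330.0, 353.0]), (0.59, [414.0, 238.0, 462.0, 309.0])]
fixture [(0.59, [203.0, 208.0, 270.0, 266.0])]
thick_gauge [(0.72, [317.0, 215.0, 384.0, 261.0]), (0.58, [115.0, 221.0, 156.0, 287.0])]
side [[470.17097324883474, 0.0, 325.90076879818736], [0.0, 470.17097324883474, 244.44476161015652], [0.0, 0.0, 1.0]] [ 0.07461363 -2.72965043  1.48063905] [ 604.36434333   68.73188685 1083.4080643 ]
gauge [(0.96, [344.0, 191.0, 396.0, 218.0]), (0.75, [238.0, 204.0, 278.0, 233.0]), (0.67, [381.0, 250.0, 444.0, 280.0]), (0.58, [322.0, 221.0, 359.0, 266.0])]
fixture [(0.58, [296.0, 288.0, 368.0, 342.0])]
thick_gauge [(0.87, [296.0, 384.0, 390.0, 433.0])]
{'time': 0.4, 'joint_pos': array([ 1.24548242,  0.41748196, -0.01031199,  1.61364422,  0.00466663,
        1.11068669, -0.05302547]), 'joint_velocities': array([-0.00077865, -0.00082788, -0.00270314,  0.00141693,  0.00066271,
       -0.0002743 , -0.00122556]), 'tau': array([-3.65874193e-04, -8.63440990e+01,  6.77488502e-01, -4.34790230e+01,
        1.91494724e-02,  3.22969157e-03, -4.33049820e-05]), 'tool_pos': array([ 175.01728699, -599.95009773,  231.19024071]), 'ee_rot': array([-3.14139675e+00,  1.02669177e-05,  2.83787842e-01]), 'ft_force': array([0.123762  , 0.37660427, 1.43782711]), 'wrist_torque': array([ 0.01646966, -0.04908627, -0.00841342]), 'finger_force': 0.0, 'grip_width': 85.50532848860263}
```

View pics/top0.png

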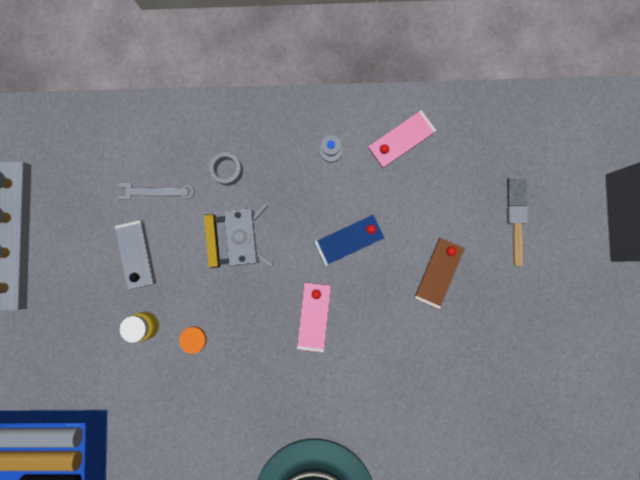

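View pics/side0.png

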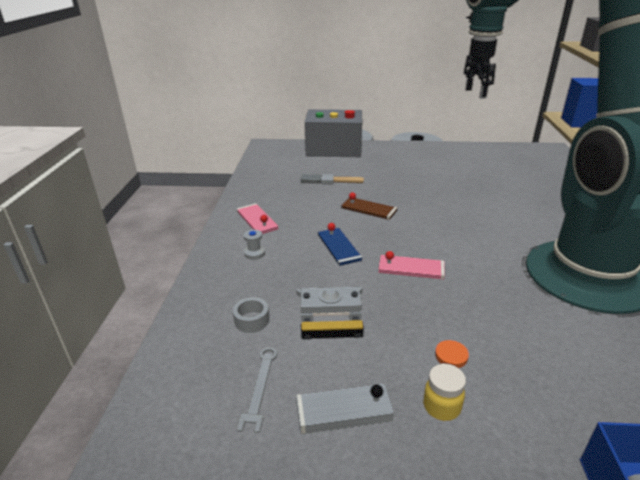

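Candidates at top-view pixels: blue/red knob (350,240), pink (402,138), pink (314,317), brown (440,272), steel/black knob (134,255). The blue plate at (350,240) fits: knob at (371,229), white nose at the left end (321,252). The fixture is at (237,237), with its mouth facing right and the stop (yellow) at (211,241).

```bash
cat > h.py <<'E'
import cv2,numpy as np
from plant import *
def back(f,px,z):
    R,_=cv2.Rodrigues(np.float64(f["rvec"]));t=np.float64(f["tvec"]).ravel()
    px=np.float64(px).reshape(-1,2)
    d=np.c_[px,np.ones(len(px))]@np.linalg.inv(f["mtx"]).T@R
    c=-R.T@t
    return (c+d*((z-c[2])/d[:,2])[:,None])[:,:2]
def big(m):
    n,l,s,c=cv2.connectedComponentsWithStats(m.astype(np.uint8))
    return l==1+np.argmax(s[1:,4])
def hsv(f): return cv2.cvtColor(f["img"],cv2.COLOR_BGR2HSV).astype(int)
def rect(f,m,z):
    p=back(f,np.argwhere(m)[:,::-1],z)
    (c,s,a)=cv2.minAreaRect(p.astype(np.float32))
    return np.round(c,1),np.round(s,1),round(a,1),np.round(cv2.boxPoints((c,s,a)),1).tolist()
E
python3 - <<'E'
from h import *
f=grab_frame("top");h=hsv(f);H,S,V=h[...,0],h[...,1],h[...,2]
roi=np.zeros(H.shape,bool);roi[200:275,190:395]=1
for n,m,z in(("blue",(H>100)&(H<130)&(S>120)&roi,12),("yellow",(H>15)&(H<35)&(S>120)&roi,26),("red",((H<8)|(H>172))&(S>150)&roi,32)):
    print(n,rect(f,big(m),z))
cv2.imwrite("pics/crop.png",cv2.resize(f["img"][195:275,190:395],None,fx=3.9,fy=3.9,interpolation=2))
E
```

```text
blue (array([580.2, -89.4]), array([ 58.5, 138.9]), 24.1, [[525.2000122070312, -38.0], [581.9000244140625, -164.6999969482422], [635.2000122070312, -140.89999389648438], [578.5999755859375, -14.100000381469727]])
yellow (array([580.7, 225.4]), array([118. ,  22.6]), 5.3, [[520.9000244140625, 231.10000610351562], [523.0, 208.6999969482422], [640.5, 219.60000610351562], [638.4000244140625, 242.10000610351562]])
red (array([ 599.9, -134.7]), array([17.7, 17.9]), 88.8, [[590.7999877929688, -143.3000030517578], [608.7000122070312, -143.6999969482422], [609.0999755859375, -126.0], [591.2000122070312, -125.5999984741211]])
```

View pics/crop.png

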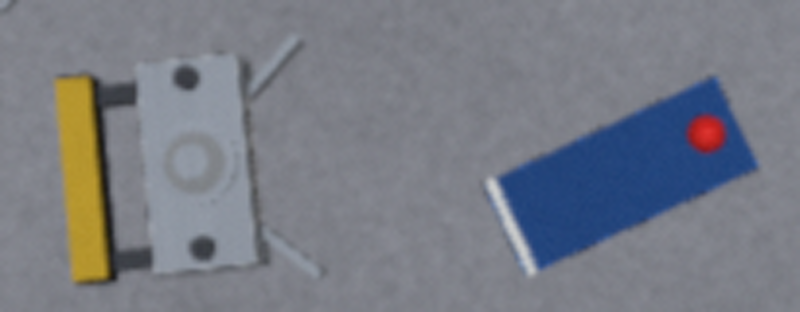

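```bash
python3 -m jog '[[0.776,-0.64,0.05,0,0,0.0913,1],[0.776,-0.64,0.05,0,0,0.0913,1],[0.776,-0.64,0.05,0,0,0.0913,1],[0.776,-0.64,0.05,0,0,0.0913,1],[0.776,-0.64,0.05,0,0,0.0913,1],[0.776,-0.64,0.05,0,0,0.0913,1],[0.776,-0.64,0.05,0,0,0.0913,1],[0.776,-0.64,0.05,0,0,0.0913,1]]'
```

```text
time: 1.12
tool_pos: [362.8, -323.2, 215.0]
ee_rot: [3.141, -0.0, 0.092]
ft_force: [1.2, -0.6, -0.1]
grip_width: 85.0
finger_force: 0.0
```

```bash
python3 -m jog '[[0.286,-0.346,0.02,0,0,0,1],[0.286,-0.346,0.02,0,0,0,1],[0.286,-0.346,0.02,0,0,0,1],[0.286,-0.346,0.02,0,0,0,1],[0.286,-0.346,0.02,0,0,0,1],[0.286,-0.346,0.02,0,0,0,1],[0.286,-0.346,0.02,0,0,0,1],[0.286,-0.346,0.02,0,0,0,1]]'
python3 - <<'E'
from h import *
f=grab_frame("wrist");cv2.imwrite("pics/w1.png",f["img"]);s=sense();print(s["tool_pos"],s["ee_rot"])
E
```

```text
time: 1.78
tool_pos: [515.8, -97.6, 202.6]
ee_rot: [-3.14, -0.001, 0.099]
ft_force: [-0.1, 0.8, -0.4]
grip_width: 85.7
finger_force: 0.0
[ 514.61531643 -100.16912706  202.57839314] [-3.14083701e+00 -8.74108862e-05  9.63547591e-02]
```

View pics/w1.png

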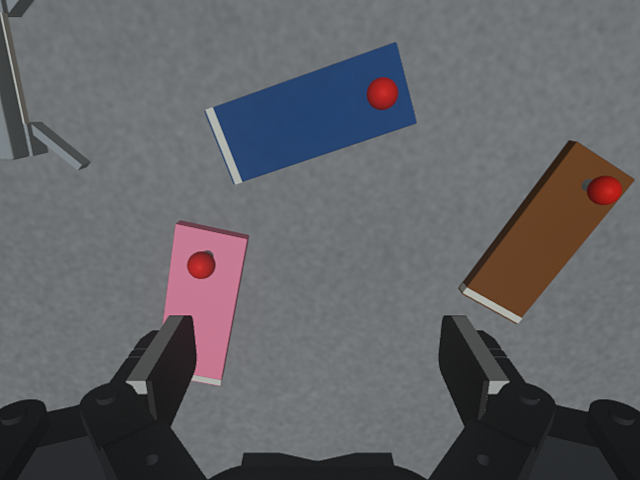

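The wrist view shows the blue gauge with its nose band at (222,145) and knob at (382,93). The pink decoy is at (205,300), close to where the left finger would descend, so I'm measuring both.

Run:
```python
from h import *
f=grab_frame("wrist");h=hsv(f);H,S,V=h[...,0],h[...,1],h[...,2]
b=big((H>100)&(H<130)&(S>120));r=rect(f,b,12);print(r)
print("pink",back(f,[[176,222],[248,236],[240,300]],12).round(1).tolist())
print("nose corners",back(f,[[206,109],[236,184]],12).round(1).tolist(),"knob",back(f,[[382,93]],32))
```

```text
(array([580.1, -89.5]), array([ 59.3, 141.5]), 24.2, [[524.0999755859375, -37.099998474121094], [582.0999755859375, -166.1999969482422], [636.2000122070312, -141.89999389648438], [578.2000122070312, -12.800000190734863]])
pink [[483.6, 12.6], [477.2, -46.5], [417.6, -42.3]]
nose corners [[575.0, -10.5], [519.9, -35.0]] knob [[ 599.04985934 -137.48529236]]
```

```bash
python3 -m jog '[[-0.01,0,0.06,0,0,0,1],[-0.01,0,0.12,0,0,0,1],[-0.01,0,0.18,0,0,0,1],[-0.01,0,0.23,0,0,0,1],[-0.01,0,0.27,0,0,0,1],[-0.01,0,0.3,0,0,0,1],[-0.01,0,0.32,0,0,0,1],[-0.01,0,0.32,0,0,0,1]]'
python3 -m jog '[[0,0,0.005,0,0,0,1],[0,0,0.01,0,0,0,1],[0,0,0.014,0,0,0,1],[0,0,0.018,0,0,0,1],[0,0,0.021,0,0,0,1],[0,0,0.024,0,0,0,1],[0,0,0.024,0,0,0,1]]'
```

```text
time: 2.55
tool_pos: [506.3, -103.8, 8.9]
ee_rot: [-3.141, 0.003, 0.091]
ft_force: [-0.9, -0.7, -0.6]
grip_width: 85.2
finger_force: 0.0
time: 3.13
tool_pos: [507.7, -102.9, -3.8]
ee_rot: [-3.142, 0.0, 0.093]
ft_force: [0.2, -0.3, -1.6]
grip_width: 85.7
finger_force: 0.0
```

```bash
python3 -m jog '[[0,0,0.003,0,0,0,1],[0,0,0.005,0,0,0,1],[0,0,0.007,0,0,0,1],[0,0,0.007,0,0,0,1]]'
python3 - <<'E'
from h import *
f=grab_frame("side");cv2.imwrite("pics/s2.png",cv2.resize(f["img"][180:300,260:420],None,fx=4,fy=4,interpolation=2))
E
```

```text
time: 3.47
tool_pos: [507.7, -102.9, -8.1]
ee_rot: [-3.141, 0.0, 0.093]
ft_force: [-0.5, -0.6, 0.8]
grip_width: 85.8
finger_force: 0.0
```

View pics/s2.png

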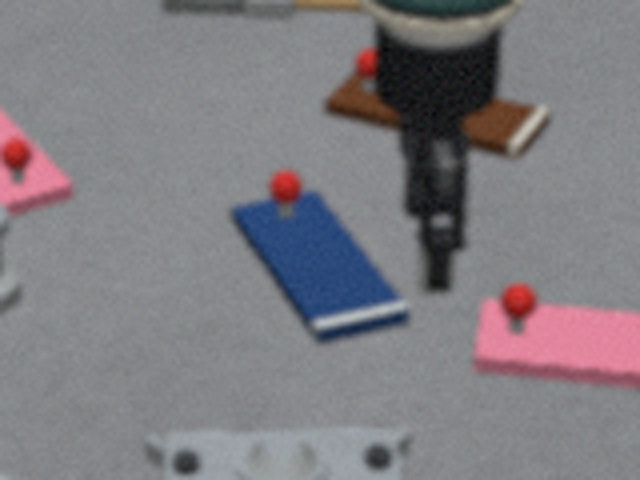

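The left finger is beside the gauge and clear of the pink one. Next is the sideways sweep to square the gauge up and bring it onto the axis.

```bash
python3 -m jog '[[0.008,0,0,0,0,0,1],[0.016,0,0,0,0,0,1],[0.024,0,0,0,0,0,1],[0.032,0,0,0,0,0,1],[0.04,0,0,0,0,0,1],[0.048,0,0,0,0,0,1],[0.056,0,0,0,0,0,1],[0.064,0,0,0,0,0,1]]'
python3 -m jog '[[0.006,0,0,0,0,0,1],[0.012,0,0,0,0,0,1],[0.018,0,0,0,0,0,1],[0.023,0,0,0,0,0,1],[0.027,0,0,0,0,0,1],[0.028,0,0,0,0,0,1],[0.028,0,0,0,0,0,1]]'
cat > meas.py <<'E'
from h import *
import sys
f=grab_frame(sys.argv[1]);h=hsv(f);H,S=h[...,0],h[...,1]
m=(H>100)&(H<130)&(S>120)
if sys.argv[1]=="top": m[:200]=0;m[275:]=0;m[:,:190]=0
r=rect(f,big(m),12);b=np.array(r[3]);e=[b[1]-b[0],b[2]-b[1]];e=max(e,key=np.linalg.norm);d=e/np.linalg.norm(e);d*=np.sign(d[1])
t=np.array(r[0])-d*max(r[1])/2;c=t+75*d
u=np.array([-.0927,.9957]);n=np.array([.9957,.0927]);m0=np.array([590.1,124.6])
print(r[1],"head-fix deg",np.degrees(np.arctan2(-d@n,d@u)).round(2))
for k,p in(("tail",t),("centre",c),("nose",t+150*d)): print(k,p.round(1),"fix x",((p-m0)@u).round(1),"lateral n",((p-m0)@n).round(1))
s=sense();p=s["tool_pos"][:2];print("tcp",s["tool_pos"].round(1),"fix x",((p-m0)@u).round(1),"n",((p-m0)@n).round(1),s["ee_rot"].round(3),s["ft_force"].round(1),s["time"])
cv2.imwrite("pics/"+sys.argv[2],f["img"])
E
python3 meas.py top t3.png; python3 meas.py wrist w3.png
```

```text
time: 4.18
tool_pos: [546.4, -99.2, -7.9]
ee_rot: [-3.141, 0.0, 0.093]
ft_force: [-1.3, 1.8, 0.1]
grip_width: 85.4
finger_force: 0.9
time: 4.77
tool_pos: [563.0, -97.9, -7.8]
ee_rot: [3.142, -0.0, 0.093]
ft_force: [-0.2, -0.3, 0.2]
grip_width: 85.6
finger_force: 0.0
[0. 0.] head-fix deg nan
tail [nan nan] fix x nan lateral n nan
centre [nan nan] fix x nan lateral n nan
nose [nan nan] fix x nan lateral n nan
tcp [563.  -97.9  -7.8] fix x -219.0 n -47.6 [ 3.142 -0.     0.092] [0.6 0.7 0.1] 4.8167
[ 60.2 142.2] head-fix deg 1.14
tail [ 614.7 -168.4] fix x -294.1 lateral n -2.7
centre [606.3 -93.9] fix x -219.1 lateral n -4.2
nose [597.8 -19.4] fix x -144.1 lateral n -5.7
tcp [562.9 -98.   -7.8] fix x -219.1 n -47.7 [ 3.142 -0.     0.092] [-0.5 -0.5 -0.2] 4.8667meas.py:6: RuntimeWarning: invalid value encountered in divide
  r=rect(f,big(m),12);b=np.array(r[3]);e=[b[1]-b[0],b[2]-b[1]];e=max(e,key=np.linalg.norm);d=e/np.linalg.norm(e);d*=np.sign(d[1])
```

```bash
python3 -m jog '[[0.003,0,0,0,0,0,1],[0.006,0,0,0,0,0,1],[0.007,0,0,0,0,0,1],[0.007,0,0,0,0,0,1],[0,0,0,0,0,0,1],[-0.01,0,0,0,0,0,1],[-0.03,0,0,0,0,0,1],[-0.04,0,-0.02,0,0,0,1]]'
python3 -m jog '[[0,0,-0.06,0,0,0,0.4],[0,-0.05,-0.13,0,0,0,0.4],[0,-0.11,-0.2,0,0,0,0.4],[0,-0.17,-0.26,0,0,0,0.4],[0,-0.2,-0.3,0,0,0,0.4],[0,-0.2,-0.3,0,0,0,0.4],[0,-0.2,-0.3,0,0,0,0.4]]'
python3 meas.py wrist w4.png
```

```text
time: 5.53
tool_pos: [536.3, -100.0, 2.6]
ee_rot: [-3.141, 0.003, 0.092]
ft_force: [-0.5, 0.1, -0.0]
grip_width: 85.5
finger_force: 0.0
time: 6.12
tool_pos: [528.7, 22.9, 188.0]
ee_rot: [-3.141, -0.006, 0.097]
ft_force: [-0.1, -0.4, -0.1]
grip_width: 34.3
finger_force: 0.0
[ 59.3 141.5] head-fix deg -0.08
tail [ 615.7 -169.1] fix x -294.8 lateral n -1.8
centre [608.8 -94.4] fix x -219.8 lateral n -1.7
nose [602.  -19.7] fix x -144.8 lateral n -1.6
tcp [528.1  20.8 185.9] fix x -97.6 n -71.3 [ 3.141 -0.004  0.095] [-0.8 -0.8 -0.6] 6.1667
```

View pics/w4.png

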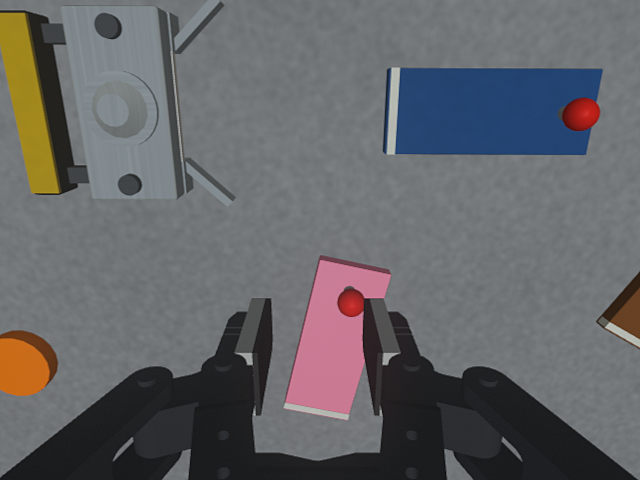

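The wrist view shows the gauge squared up at (490,112). The beam's top runs from (63,8) to (179,198), and the yellow stop edge from (27,12) to (61,192). I'm refining the fixture pose from these.

Run:
```python
from h import *
f=grab_frame("wrist")
P=lambda px,z:back(f,px,z)
def rep(k,p):
    e=p[1]-p[0]; print(k,p.round(1).tolist(),"mid",p.mean(0).round(1),"len",np.linalg.norm(e).round(1),"x-dir deg",(np.degrees(np.arctan2(-e[1],-e[0]))+90).round(2))
rep("front",P([[157,7],[179,198]],41.5)[::1])
rep("back",P([[62,8],[90,199]],41.5))
rep("stop",P([[25,12],[60,193]],26))
rep("screws",P([[107,26],[129,184]],44))
print(P([[125,105]],45))
h=hsv(f);print(rect(f,big((h[...,0]>15)&(h[...,0]<35)&(h[...,1]>120)&(np.arange(480)[:,None]<250)),26))
```

```text
front [[648.8, 129.3], [531.2, 116.7]] mid [590. 123.] len 118.3 x-dir deg 96.08
back [[642.7, 186.3], [524.6, 177.9]] mid [583.7 182.1] len 118.4 x-dir deg 94.06
stop [[639.9, 218.5], [522.5, 207.3]] mid [581.2 212.9] len 118.0 x-dir deg 95.45
screws [[635.2, 158.7], [538.4, 149.6]] mid [586.8 154.2] len 97.2 x-dir deg 95.39
[[590.00627824 149.54808645]]
(array([580.4, 226.5]), array([119.2,  22.2]), 5.4, [[520.0999755859375, 232.0], [522.2000122070312, 209.89999389648438], [640.7999877929688, 221.0], [638.7000122070312, 243.10000610351562]])
```

```bash
python3 -m jog '[[0.1155,0.379,0.05,0,0,-0.75,0.35],[0.1155,0.379,0.05,0,0,-0.75,0.35],[0.1155,0.379,0.05,0,0,-0.75,0.35],[0.1155,0.379,0.05,0,0,-0.75,0.35],[0.1155,0.379,0.05,0,0,-0.75,0.35],[0.1155,0.379,0.05,0,0,-0.75,0.35],[0.1155,0.379,0.05,0,0,-0.75,0.35],[0.1155,0.379,0.05,0,0,-0.75,0.35]]'
python3 - <<'E'
from h import *
s=sense();print(s["tool_pos"],s["ee_rot"],s["joint_pos"])
E
```

```text
time: 6.88
tool_pos: [616.4, -204.4, 151.3]
ee_rot: [-3.139, 0.001, 1.078]
ft_force: [0.1, 0.7, -0.2]
grip_width: 29.9
finger_force: 0.0
[ 616.39362394 -204.36077702  151.32659884] [-3.13851615e+00  9.91884149e-04  1.07823696e+00] [ 0.59239428  0.58172853 -0.44980641  1.60405358  0.28349462  1.02443256
 -0.43463141]
```

```bash
python3 -m jog '[[0.005,0,0.03,0,0,-0.2795,0.35],[0.005,0,0.06,0,0,-0.2795,0.35],[0.005,0,0.1,0,0,-0.2795,0.35],[0.005,0,0.13,0,0,-0.2795,0.35],[0.005,0,0.15,0,0,-0.2795,0.35],[0.005,0,0.15,0,0,-0.2795,0.35],[0.005,0,0.15,0,0,-0.2795,0.35]]'
python3 meas.py wrist w5.png
```

```text
time: 7.47
tool_pos: [618.0, -198.6, 62.7]
ee_rot: [-3.139, -0.001, 1.658]
ft_force: [-0.4, 0.2, -0.0]
grip_width: 29.9
finger_force: 0.0
[59.3 86.7] head-fix deg 0.04
tail [ 615.7 -168.9] fix x -294.6 lateral n -1.8
centre [608.6 -94.2] fix x -219.6 lateral n -1.8
nose [601.6 -19.5] fix x -144.6 lateral n -1.9
tcp [ 618.8 -198.5   63.8] fix x -324.4 n -1.4 [-3.141 -0.     1.658] [-0.5  0.3 -0.1] 7.5167
```

View pics/w5.png

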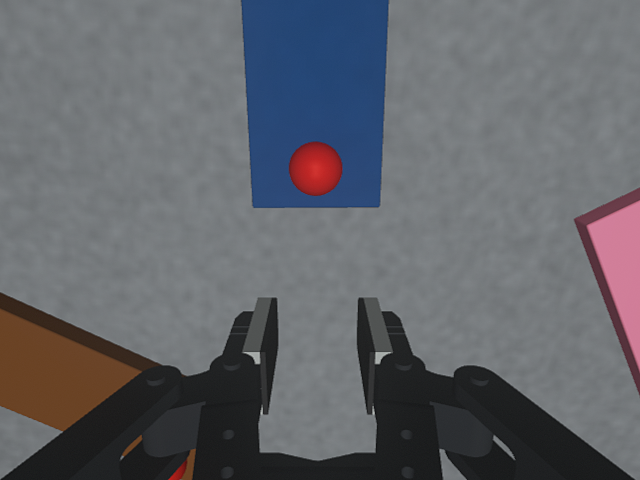

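The tail edge is at (315,207), squarely ahead of both fingers and with the knob clear. Next I lower.

```bash
python3 -m jog '[[0,0,0.03,0,0,0,0.35],[0,0,0.06,0,0,0,0.35],[0,0,0.08,0,0,0,0.35],[0,0,0.09,0,0,0,0.35],[0,0,0.096,0,0,0,0.35],[0,0,0.099,0,0,0,0.35],[0,0,0.101,0,0,0,0.35],[0,0,0.101,0,0,0,0.35]]'
```

```text
time: 8.18
tool_pos: [619.5, -198.0, 4.0]
ee_rot: [3.141, 0.0, 1.662]
ft_force: [0.1, -0.2, 0.1]
grip_width: 30.0
finger_force: 0.0
```

```bash
python3 -m jog '[[0.012,0,0,0,0,0,0.35],[0.024,0,0,0,0,0,0.35],[0.034,0,0,0,0,0,0.35],[0.046,0,0,0,0,0,0.35],[0.058,0,0,0,0,0,0.35],[0.07,0,0,0,0,0,0.35],[0.082,0,0,0,0,0,0.35],[0.094,0,0,0,0,0,0.35]]'
python3 -m jog '[[0.012,0,0,0,0,0,0.35],[0.024,0,0,0,0,0,0.35],[0.036,0,0,0,0,0,0.35],[0.048,0,0,0,0,0,0.35],[0.06,0,0,0,0,0,0.35],[0.07,0,0,0,0,0,0.35],[0.076,0,0,0,0,0,0.35],[0.08,0,0,0,0,0,0.35]]'
python3 meas.py wrist w6.png
```

```text
time: 8.85
tool_pos: [614.2, -141.4, 3.8]
ee_rot: [3.141, 0.001, 1.662]
ft_force: [2.1, -5.2, 4.5]
grip_width: 30.0
finger_force: 2.7
time: 9.52
tool_pos: [609.7, -93.4, 3.7]
ee_rot: [3.141, 0.0, 1.663]
ft_force: [0.5, -4.8, 4.1]
grip_width: 29.8
finger_force: 2.7
[59.3 94.3] head-fix deg 0.04
tail [607.6 -82. ] fix x -207.4 lateral n -1.7
centre [600.6  -7.4] fix x -132.4 lateral n -1.8
nose [593.6  67.3] fix x -57.4 lateral n -1.8
tcp [609.6 -93.1   3.6] fix x -218.6 n -0.7 [ 3.142 -0.     1.663] [ 0.8 -2.1  2. ] 9.5667
```

View pics/w6.png

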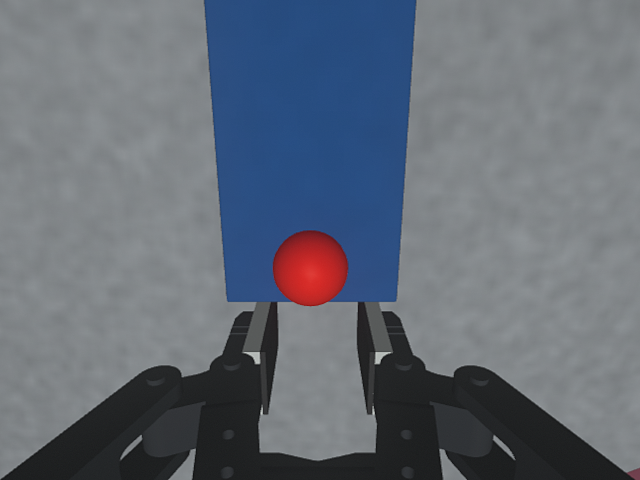

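The gauge is tracking straight, with its tail edge at row 301 seated on both fingers. I keep pushing.

```bash
python3 -m jog '[[0.01,0,0,0,0,0,0.35],[0.021,0,0,0,0,0,0.35],[0.033,0,0,0,0,0,0.35],[0.045,0,0,0,0,0,0.35],[0.057,0,0,0,0,0,0.35],[0.069,0,0,0,0,0,0.35],[0.079,0,0,0,0,0,0.35],[0.087,0,0,0,0,0,0.35]]'
python3 -m jog '[[0.01,0,0,0,0,0,0.35],[0.021,0,0,0,0,0,0.35],[0.033,0,0,0,0,0,0.35],[0.045,0,0,0,0,0,0.35],[0.057,0,0,0,0,0,0.35],[0.069,0,0,0,0,0,0.35],[0.079,0,0,0,0,0,0.35],[0.087,0,0,0,0,0,0.35]]'
python3 meas.py wrist w7.png
```

```text
time: 10.23
tool_pos: [604.7, -41.0, 3.5]
ee_rot: [-3.141, -0.0, 1.663]
ft_force: [0.5, -4.2, 2.6]
grip_width: 30.1
finger_force: 2.0
time: 10.9
tool_pos: [599.9, 11.1, 3.5]
ee_rot: [-3.141, -0.0, 1.663]
ft_force: [0.4, -4.3, 1.0]
grip_width: 29.6
finger_force: 1.6
[59.3 94.2] head-fix deg 0.04
tail [597.9  22.5] fix x -102.4 lateral n -1.7
centre [590.9  97.2] fix x -27.4 lateral n -1.8
nose [583.9 171.9] fix x 47.6 lateral n -1.8
tcp [599.8  12.    3.5] fix x -113.0 n -0.8 [-3.141e+00 -1.000e-03  1.664e+00] [ 0.7  0.2 -1. ] 10.95
```

```bash
python3 -m jog '[[0.009,0,0,0,0,0,0.35],[0.018,0,0,0,0,0,0.35],[0.027,0,0,0,0,0,0.35],[0.036,0,0,0,0,0,0.35],[0.044,0,0,0,0,0,0.35],[0.051,0,0,0,0,0,0.35],[0.057,0,0,0,0,0,0.35],[0.061,0,0,0,0,0,0.35]]'
python3 -m jog '[[0.002,0,0,0,0,0,0.35],[0.004,0,0,0,0,0,0.35],[0.006,0,0,0,0,0,0.35],[0.006,0,0,0,0,0,0.35]]'
python3 -m jog '[[0.002,0,0,0,0,0,0.35],[0.003,0,0,0,0,0,0.35],[0.003,0,0,0,0,0,0.35]]'
```

```text
time: 11.62
tool_pos: [596.6, 47.1, 3.5]
ee_rot: [-3.141, -0.0, 1.663]
ft_force: [0.5, -2.5, -0.8]
grip_width: 29.7
finger_force: 1.0
time: 11.95
tool_pos: [596.4, 50.2, 3.5]
ee_rot: [-3.142, -0.0, 1.663]
ft_force: [-0.1, -0.2, -0.0]
grip_width: 29.8
finger_force: 0.1
time: 12.2
tool_pos: [596.3, 52.0, 3.6]
ee_rot: [3.142, -0.0, 1.662]
ft_force: [0.5, 0.1, -0.8]
grip_width: 29.7
finger_force: 0.4
```

```bash
python3 -m jog '[[0.002,0,0,0,0,0,0.35],[0.004,0,0,0,0,0,0.35]]'
python3 -m jog '[[0.002,0,0,0,0,0,0.35],[0.004,0,0,0,0,0,0.35]]'
```

```text
time: 12.37
tool_pos: [596.1, 54.1, 3.6]
ee_rot: [-3.142, 0.0, 1.662]
ft_force: [0.7, -2.3, -0.2]
grip_width: 30.1
finger_force: 1.0
time: 12.53
tool_pos: [595.8, 56.7, 3.5]
ee_rot: [-3.142, 0.0, 1.662]
ft_force: [1.8, -8.6, -1.2]
grip_width: 30.1
finger_force: 5.1
```

```bash
python3 -m jog '[[0.001,0,0,0,0,0,0.35],[0.002,0,0,0,0,0,0.35],[0.002,0,0,0,0,0,0.35]]'; python3 meas.py wrist w8.png
```

```text
time: 12.78
tool_pos: [595.8, 56.7, 3.5]
ee_rot: [-3.141, 0.001, 1.662]
ft_force: [0.7, -7.5, 0.6]
grip_width: 29.6
finger_force: 4.0
[59.4 56.2] head-fix deg -90.0
tail [561.6  93.3] fix x -28.5 lateral n -31.2
centre [636.3 100.3] fix x -28.5 lateral n 43.8
nose [711.  107.2] fix x -28.5 lateral n 118.8
tcp [595.8  56.7   3.5] fix x -68.2 n -0.6 [-3.141e+00  1.000e-03  1.662e+00] [-0.  -7.1  0.9] 12.8333
```

```bash
python3 -m jog '[[0.002,0,0,0,0,0,0.35],[0.003,0,0,0,0,0,0.35],[0.003,0,0,0,0,0,0.35]]'; python3 -m jog '[[-0.005,0,0,0,0,0,0.35],[-0.02,0,0,0,0,0,0.35],[-0.05,0,0,0,0,0,0.35],[-0.09,0,-0.02,0,0,0,0.35],[-0.12,0,-0.07,0,0,0,0.35],[-0.15,0,-0.13,0,0,0,0.35],[-0.18,0,-0.19,0,0,0,0.35],[-0.2,0,-0.25,0,0,0,0.35]]'
python3 -m jog '[[-0.02,0,-0.06,0,0,0,0.35],[-0.03,0,-0.1,0,0,0,0.35],[-0.03,0,-0.1,0,0,0,0.35]]'
python3 - <<'E'
from h import *
f=grab_frame("wrist");a=f["img"];cv2.imwrite("pics/w9.png",a)
g=grab_frame("side")["img"][260:360,270:400];cv2.imwrite("pics/s9.png",cv2.resize(g,None,fx=5,fy=5,interpolation=2))
E
```

```text
time: 13.08
tool_pos: [595.8, 56.8, 3.5]
ee_rot: [-3.141, 0.003, 1.66]
ft_force: [0.4, -15.2, 3.0]
grip_width: 30.1
finger_force: 7.8
time: 13.75
tool_pos: [606.2, -61.9, 155.1]
ee_rot: [-3.141, -0.0, 1.662]
ft_force: [0.9, -0.4, 1.2]
grip_width: 29.9
finger_force: 0.0
time: 14.0
tool_pos: [610.2, -79.7, 218.9]
ee_rot: [3.135, 0.002, 1.661]
ft_force: [0.1, -0.1, 0.0]
grip_width: 29.6
finger_force: 0.0
```

View pics/w9.png

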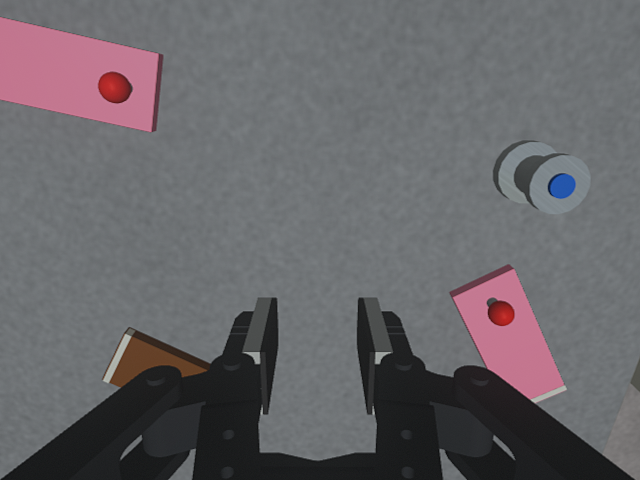

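View pics/s9.png

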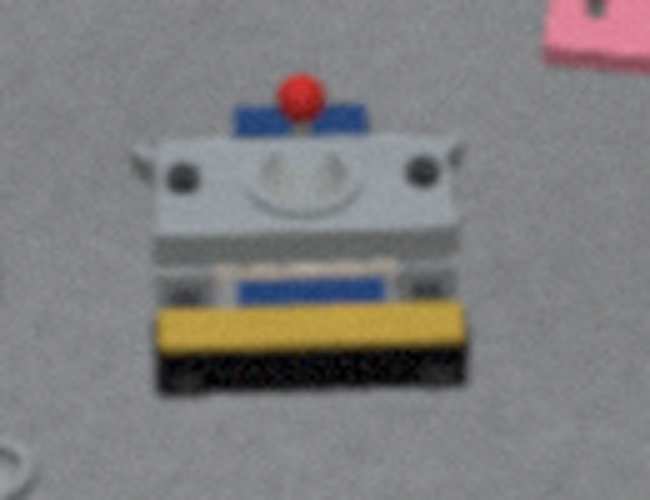

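The side view shows the plate emerging flat from under the beam and running up to the stop (blue at (310,290), yellow at (310,330)). The tail and knob are outside the mouth. The last push stalled at 15 N with no motion, so the nose is on the stop. The other things have not moved.

```bash
python3 -c "from plant import sign_off;print(sign_off())"
```

```text
the job is handed in; nothing more can be done
None
```

The blue gauge lies flat under the clamp beam with its nose against the stop: the last push stalled at about 15 N with no movement. The arm was backed clear, the other loose things were left alone, and the job was handed in at about 14 s.

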